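# Clamp a bearing cup in the cam fixture and hold the lever

## Task

Load the aluminium bearing cup into the clamping fixture: slide it over the upright shaft and lower it, without dropping it, until it sits fully down on its seat, then let go of it. Then swing the cam lever up to the cam's highest lift, which is with the lever standing straight up, so that the plunger clamps the cup. The lever springs back if it is let go, so finish still holding it there, and leave everything else on the bench where it is.

Things in the scene. Friction and masses are not known exactly. Their poses are not given: they have to be found in the camera images.
- cup: Bearing cup to be clamped: a turned aluminium ring, 46 mm outside, 22 mm through bore, 30 mm high, about 0.13 kg, with a bearing's steel races and black seal showing on its end faces. It stands upright and loose on the bench at the start. Origin: centre of its underside; z up along its bore.
- fixture: Cam clamping fixture, fixed to the bench: a dark cast base plate 190 x 90 mm, 12 mm thick. Origin: on the bench, on the plate's long centre line, 10 mm from the plate's middle towards its lever end; its x runs along the plate from the shaft towards the lever end, z up. In this frame (mm): shaft axis x -60, plunger guide block x -18 to 12 (44 wide, top at z 54), cam cheeks x 30 to 70 (tops at z 54, to 22 each side of the centre line), lever pivot x 50, z 37, its axis along y.
- shaft_seat (a point): Centre of the seat, 22 mm above the bench, on which the cup's underside comes to rest. The seat is a shoulder 38 mm across on the plate; from it the steel shaft rises, 20 mm in diameter, 46 mm tall above the seat, its top 4 mm coned for lead-in. The plunger's nose stands 26.5 mm from the shaft axis on the fixture's +x side; the other three sides are open.
- nose: Black rubber nose of the steel plunger, 17 mm across, 37 mm above the bench; a stiff spring (5 N/mm) behind it. Origin: centre of its front face, which faces the shaft. The cam drives it about 6 mm towards the shaft: 3.5 mm to reach the cup, up to 1 mm taking up the bore clearance, the rest clamps with about 7 N or more.
- lever_pivot (a point): Centre of the cam's pivot pin, 37 mm above the bench, on the fixture's centre line; the lever turns about the fixture's y axis. The ball is fixed to the rod and so turns 74 degrees on the way up: fingers that stay pointing down must let it swivel. Held across the rod with 20 to 40 N it does; squeezed with 90 N it binds and slips out.
- lever: Hand lever of the cam: a steel rod 10 mm in diameter ending in a black ball knob 28 mm in diameter. Origin: centre of the ball, 100 mm from the pivot; its own z points outward along the rod, its y along the pivot axis. At rest the rod leans away from the shaft, 15.5 degrees above level, with the ball 64 mm above the bench and clear beyond the plate's end; standing straight up, the ball is 137 mm above the bench.
- cam (a joint): Turn of cam and lever, rad: 0 at the rest stop, growing as the ball is swung up and over towards the shaft; 1.30 with the lever straight up, where the cam's lift is highest; it can run on to a stop at 1.80, where the lift has fallen again. A return spring drives it back to 0: 1.3 to 1.8 N at the ball.
- collar: Bystander, not part of the job: a plain flat spacer ring, bare aluminium, 40 mm across, 29 mm bore, only 12 mm high; a different part from the bearing cup, may lie on either side of it; loose. Origin: its underside.
- board: Bystander, not part of the job: a green circuit board, 110 x 75 mm on 6 mm standoffs; loose. Origin: its underside.
- gearmotor: Bystander, not part of the job: a gearmotor lying down, 42 mm square black gearbox with a steel can, 80 mm long; loose. Origin: its underside.
- fan: Bystander, not part of the job: a cooling fan, 60 mm square, 20 mm high, black; loose. Origin: its underside.
- screwdriver: Bystander, not part of the job: a screwdriver, 170 mm long, black handle; loose. Origin: its underside.
- meter: Bystander, not part of the job: a hand multimeter, 150 x 75 x 32 mm, grey; loose. Origin: its underside.
- spray_can: Bystander, not part of the job: a standing spray can, 52 mm across, 145 mm tall; loose. Origin: its underside.
Not all that is in view belongs to the job. Of the things that look like the cup, the middle-sized one is meant.

How it is judged:
By the outcome, as a careful person would: the job done as asked, in the order asked, and still so for the second after the job is handed in, while the arm keeps its last pose, push and grip.
It also fails if it takes over 58 s, if anything falls off the work surface, if the arm or the gripper's body presses on something with over 40 N, if the wrist force passes 120 N, or if a joint passes its speed limit or range.

## Robot

A 6-joint arm with a two-finger parallel gripper is mounted at the origin on the work surface. World frame = base frame: x ahead of the robot, y to its left, z up, the work surface at z = 0. Lengths are in m, angles in rad, forces in N, time in s.
With the tool pointing down it reaches from about 0.225 to 0.875 m from the base axis. Payload 3.4 kg.
Tool frame: the origin (TCP) lies between the finger pads; the fingertips stand 8 mm ahead of it and the grasp point (between the pads) lies 11 mm behind it; z points along the fingers, y is the line along which they close (so a half turn about z gives the same grasp; the last joint's range is limited). The gripper opens to 85 mm and grips with 20 to 120 N. Pads are 22 mm wide; open, the fingers measure 114 mm over their backs; the gripper's body (76 mm by 85 mm) begins 54 mm behind the grasp point. The pads swing forward as they close: fully open they stand 13 mm farther back than shut.
Start: joints at [-1.23, 0.276, 1.505, -0, 1.361, -0.121], TCP at [0.256, -0.515, 0.239] pointing down, gripper open.
Joint ranges: [-2.89, 2.89], [-0.75, 2.08], [0.22, 2.7], [-1.18, 4.32], [0.11, 2.71], [-2.7, 2.7]. Speed limits (rad/s): [2.57, 2.57, 3.14, 3.14, 3.14, 3.14].

## Interface

Orientations are given as a unit quaternion [w, x, y, z].
In Python, from rig import manip, optics, finder gives the robot as it stands.
- The arm moves only by the tool servo_tool, never from a script. Its argument "increments" is a list of rows, each a list of 7 numbers: the shift along the tool's x, y, z in cm, then the turn, a rotation vector about the tool's x, y, z in degrees, then the closure, from -1 (fully open) to 1 (shut). In form: [[x, y, z, rx, ry, rz, gripper], ...]. A call has exactly 5 rows; each row shifts and turns the commanded pose from where the row before left it, along the tool's axes as they then stand; what a row does not reach is not made up. A row lasts 1/10 s, in which the tool goes at most 50 mm and 8.59 degrees, less where a joint would pass 70% of its speed; a pose out of reach is approached as far as the arm can. A call is refused whole if a number of a shift passes 5 or a number of a turn 8.59, either way. A call with a gripper value outside its range is refused whole. The fingers move at their own pace and stop on an object; "squeeze" is the grip in N (left out, the last holds). Time passes only in rows, so rows that do not move let the fingers close, or fill a call up. It gives the time, the measured TCP pose, the force, the opening and the grip force at its end, in the units of the state.
- manip.get_state(): the state, without advancing time (a new reading comes with each control period).
- optics.get_image(name): name is "side" or "top" or "wrist"; returns the picture (400x640x3 uint8, red, green, blue); there is no depth.
- optics.get_calibration(name): a dict with "fov_y" (degrees; the focal length in pixels is half the picture's height over the tangent of half this angle, whatever the lens; pixels are square), "cx", "cy" (the principal point, pixels), "world_to_cam" (4x4, takes a point from world to camera coordinates). Camera axes: x right, y down, z forward; pixel columns grow to the right and rows downward; lengths in m; the calibration is good to about 2 mm. A picture is of the moment at which its call begins: read the wrist's pose just before it. get_calibration takes no time and is no camera call; for the wrist camera it gives the pose at the moment of the call.
- manip.sign_off(): hands the job in; it is judged then, once.
Trained networks look in the newest picture that a camera, given by its name, has taken for a name from the list of things; names that differ only in an ending like _2 or _b are one class to them, and where a whole thing is asked for, a point or a joint stands for the part that bears it (a point fixed in the world has none). Each returns a list of dicts, best first, with "p" (0 to 1); they miss things now and then, are a little off and sometimes report something else, mostly with a low value. They report only what shows in the picture. A call takes as long as a camera call. They do not tell look-alikes from the thing itself.
- finder.silhouettes(label, camera): "region" (400x640 bool, what is visible of it) and "box" ([centre column, centre row, width, height] in pixels, round what is visible of it).
- finder.tip_of(label, camera): "at" ([column, row] in pixels: a listed point, or the origin of a listed thing).
The state is a dict: "clock": time; "qpos": joint angles; "qd": joint speeds; "effort": joint torques, N m; "position": TCP position; "ee_rot": TCP orientation; "contact_force": force on the tool from outside, world axes, zero at the start; "moment": the same for the moment, N m; "width": finger opening in m; "gripper_force": force on a finger pad.
Only numpy, scipy, OpenCV 4.12 (cv2) and the standard library are available. Lean on these libraries where they do the work, as an engineer would, in place of code of your own. Each camera call takes 0.05 s, during which the arm holds its last target. There are 200 camera calls.

## Working session

There is one attempt and no reset: what is moved stays moved. The work goes in short steps, Python scripts to look and compute and a tool call to move; the robot and the scene stay as the last step left them, time stands still between calls to the robot, and variables do not carry over. Pictures are saved under pics/ and viewed, at most 10 in all, crops included, and the job is handed in when it is done.

Besides the shell and the picture viewer there is one more tool, called after "Call:" as name(argument=value, ...) on one line, values as JSON. servo_tool: Moves the arm, as the interface text tells. Its arguments: {"type":"object","properties":{"increments":{"type":"array","items":{"type":"array","items":{"type":"number"}}},"squeeze":{"type":"number"}},"required":["increments"]}

```bash
mkdir -p pics
cat > h.py <<'E'
import numpy as np, cv2
from rig import manip, optics, finder
def cal(n):
    c=optics.get_calibration(n); f=200/np.tan(np.radians(c['fov_y'])/2)
    return f,c['cx'],c['cy'],np.array(c['world_to_cam'])
def ray(n,uv,c=None):
    f,cx,cy,T=c or cal(n); d=np.array([(uv[0]-cx)/f,(uv[1]-cy)/f,1]); R=T[:3,:3]
    return -R.T@T[:3,3], R.T@d
def atz(n,uv,z,c=None):
    o,d=ray(n,uv,c); return o+d*(z-o[2])/d[2]
def proj(n,p,c=None):
    f,cx,cy,T=c or cal(n); q=T[:3,:3]@np.array(p)+T[:3,3]; return np.array([f*q[0]/q[2]+cx,f*q[1]/q[2]+cy])
def save(n,name):
    im=optics.get_image(n); cv2.imwrite(f'pics/{name}.png',im[:,:,::-1]); return im
E
python3 - <<'E'
from h import *
np.set_printoptions(precision=4,suppress=True)
a=save('top','top0'); b=save('side','side0')
for n in('top','side'):
    f,cx,cy,T=cal(n); print(n,f,cx,cy,'cam pos',-T[:3,:3].T@T[:3,3]); print(T[:3,:3])
    for l in('cup','collar','shaft_seat','lever','lever_pivot','nose','fixture'):
        for r in finder.tip_of(l,n)[:3]: print(n,l,r['at'],round(r['p'],2),atz(n,r['at'],{'shaft_seat':.022,'lever':.064,'lever_pivot':.037,'nose':.037}.get(l,0)))
    for r in finder.silhouettes('cup',n)[:4]: print('sil',np.array(r['box']),r['p'])
print(manip.get_state())
cv2.imwrite('pics/both.png',cv2.resize(np.vstack([a,b]),(480,600))[:,:,::-1])
E
```

```text
top 384.3039450583549 313.43493233790775 197.9399219342463 cam pos [0.3886 0.0196 1.2478]
[[-0.0006 -1.      0.0027]
 [-0.9872  0.0002 -0.1596]
 [ 0.1596 -0.0028 -0.9872]]
top cup [377.3, 228.9] 0.72 [ 0.4884 -0.1913  0.    ]
top cup [380.6, 257.7] 0.58 [ 0.396  -0.1994  0.    ]
top cup [352.2, 235.2] 0.47 [ 0.4681 -0.1094  0.    ]
top collar [411.3, 232.9] 0.58 [ 0.4754 -0.3013  0.    ]
top shaft_seat [294.3, 223.7] 0.97 [0.5034 0.0774 0.022 ]
top lever [256.3, 217.5] 0.52 [0.5187 0.1931 0.064 ]
top lever [227.5, 206.7] 0.42 [0.5525 0.2833 0.064 ]
top lever_pivot [257.9, 214.8] 0.69 [0.5303 0.1922 0.037 ]
top nose [228.2, 154.2] 0.43 [0.7284 0.2931 0.037 ]
top fixture [274.5, 222.5] 0.55 [0.5094 0.1429 0.    ]
sil [385.6 258.9  23.4  24. ] 0.72
sil [378.5 228.3  15.7  17.3] 0.64
side 503.38726486081214 320.3482086015753 197.48790093137893 cam pos [-0.0328  0.7872  0.7533]
[[-0.7795 -0.6263  0.0046]
 [-0.3533  0.4336 -0.8289]
 [ 0.5172 -0.6478 -0.5593]]
side cup [433.7, 215.4] 0.96 [ 0.3889 -0.204   0.    ]
side cup [396.9, 202.0] 0.71 [ 0.4935 -0.1965  0.    ]
side cup [386.1, 218.5
[... 207 characters left out ...]
e lever_pivot [186.8, 258.1] 0.18 [0.7063 0.3214 0.037 ]
side fixture [310.3, 267.7] 0.91 [0.5067 0.1457 0.    ]
sil [398.5 198.3  21.7  19.6] 0.76
sil [386.7 217.4  13.2  13.1] 0.7
sil [436.9 208.7  29.8  25.2] 0.69
{'clock': 0.9, 'qpos': array([-1.23  ,  0.2759,  1.5049, -0.    ,  1.3607, -0.121 ]), 'qd': array([-0.0008, -0.0005, -0.0008,  0.0008, -0.0018, -0.0022]), 'effort': array([  0.0003, -41.6638, -24.6099,  -0.0005,   0.    ,  -0.    ]), 'position': array([ 0.2562, -0.5148,  0.2394]), 'ee_rot': array([0.0001, 0.9735, 0.2289, 0.    ]), 'contact_force': array([-0.4156, -0.2368,  0.5157]), 'moment': array([ 0.0019, -0.0079,  0.0099]), 'gripper_force': 0.0, 'width': 0.08529419434607215}
```

View pics/top0.png

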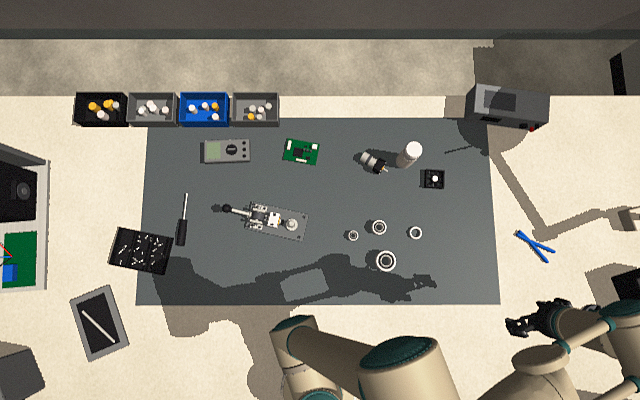

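View pics/side0.png

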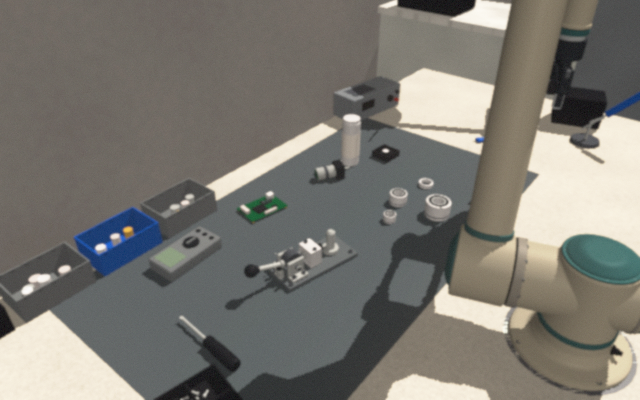

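The top view shows four rings that could be taken for the cup:
- large ring at (386,260)
- middle ring at (378,228), about 49 mm across
- small ring at (352,235)
- flat collar at (415,232)

I choose the middle one, near (0.49,-0.194). The shaft is at about (0.502,0.080) and the ball at about (0.548,0.290), so fixture x points about 77° from world x. I'll go over the cup and check the choice with the wrist camera.

Call:
servo_tool(increments=[[4.4, -2.3, 0, 0, 0, 0, -0.4], [4.4, -2.3, 0, 0, 0, 0, -0.4], [4.4, -2.3, 0, 0, 0, 0, -0.4], [4.4, -2.3, 0, 0, 0, 0, -0.4], [4.4, -2.3, 0, 0, 0, 0, -0.4]])

```text
clock: 1.4
position: [0.4028, -0.3122, 0.2395]
ee_rot: [0.0, 0.974, 0.229, 0.0]
contact_force: [0.4, -0.0, -0.0]
width: 0.0601
gripper_force: 0.0
```

Call:
servo_tool(increments=[[4.4, -2.3, 0, 0, 0, 0, -0.4], [4.4, -2.3, 0, 0, 0, 0, -0.4], [4.4, -2.3, 0, 0, 0, -8.5, -0.4], [0, 0, 0, 0, 0, -8.5, -0.4], [0, 0, 0, 0, 0, -8.5, -0.4]])

```text
clock: 1.9
position: [0.4903, -0.1914, 0.2393]
ee_rot: [0.0, 0.897, 0.443, 0.0]
contact_force: [0.1, -0.2, -0.4]
width: 0.0594
gripper_force: 0.0
```

Call:
servo_tool(increments=[[0, 0, 0, 0, 0, -8.5, -0.4], [0, 0, 0, 0, 0, -8.5, -0.4], [0, 0, 0, 0, 0, -8.3, -0.4], [0, 0, 0, 0, 0, 0, -0.4], [0, 0, 0, 0, 0, 0, -0.4]])

```text
clock: 2.4
position: [0.4894, -0.1933, 0.2393]
ee_rot: [0.0, 0.782, 0.623, 0.0]
contact_force: [0.5, -0.2, -0.6]
width: 0.0599
gripper_force: 0.0
```

```bash
cat >> h.py <<'E'
def pose():
    from scipy.spatial.transform import Rotation as R
    s=manip.get_state(); q=s['ee_rot']; return s, R.from_quat([q[1],q[2],q[3],q[0]]).as_matrix()
def dtool(target):
    s,R=pose(); return R.T@(np.array(target)-s['position'])*100
E
python3 - <<'E'
from h import *
np.set_printoptions(precision=4,suppress=True)
s,R=pose(); c=cal('wrist'); im=save('wrist','w1')
print(s['clock'],s['position'],s['width'],R)
print('cam',-c[3][:3,:3].T@c[3][:3,3],c[0])
for l in('cup','collar','shaft_seat'):
    for r in finder.tip_of(l,'wrist')[:4]: print(l,r['at'],round(r['p'],2),atz('wrist',r['at'],0,c))
for r in finder.silhouettes('cup','wrist')[:4]: print('sil',np.array(r['box']),r['p'])
print(proj('wrist',[.49,-.194,0.03],c))
E
```

```text
2.4 [ 0.4894 -0.1933  0.2393] 0.05990838758703222 [[ 0.2235  0.9747  0.0001]
 [ 0.9747 -0.2235 -0.0001]
 [-0.0001  0.0001 -1.    ]]
cam [ 0.5081 -0.1133  0.3738] 348.01935848570963
cup [315.5, 167.6] 0.85 [ 0.4909 -0.1961  0.    ]
cup [274.1, 95.8] 0.82 [ 0.4663 -0.1133  0.    ]
cup [228.5, 195.1] 0.65 [ 0.3886 -0.2049  0.    ]
collar [324.5, 263.2] 0.77 [ 0.4754 -0.3129  0.    ]
shaft_seat [525.4, 198.7] 0.44 [ 0.7139 -0.2842  0.    ]
sil [316.4 169.5  47.7  45.8] 0.83
sil [224.2 209.2  68.1  70.6] 0.83
sil [276.4  95.4  34.5  32.2] 0.64
[314.2607 172.3592]
```

View pics/w1.png

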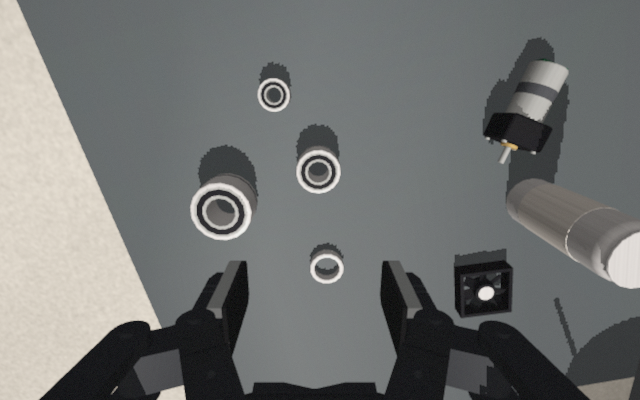

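The wrist picture shows the large ring at (221,210), the middle ring at (318,172), the small one at (274,95) and the collar at (327,267). The middle ring's rim scales to about 45 mm and it shows a black seal, so the choice holds. Next I fit its top rim.

```bash
cat >> h.py <<'E'
from scipy.optimize import least_squares
def fitcircle(im,n,guess,r,z,c,half=None,lo=140):
    """outer edge of a bright horizontal ring of radius r at height z -> world xy"""
    g=cv2.GaussianBlur(cv2.cvtColor(im,cv2.COLOR_RGB2GRAY),(3,3),0).astype(float)
    def pts(p,rr):
        a=np.linspace(0,2*np.pi,90,endpoint=False)
        return np.array([proj(n,[p[0]+rr*np.cos(t),p[1]+rr*np.sin(t),z],c) for t in a])
    def score(p):
        s=lambda rr:cv2.remap(g.astype(np.float32),*[q.astype(np.float32)[:,None] for q in pts(p,rr).T],cv2.INTER_LINEAR).ravel()
        return np.mean(np.clip(s(r-.0015)-s(r+.0015),-20,60))
    best=np.array(guess[:2])
    for st in(.003,.001,.0003):
        G=[best+np.array([i,j])*st for i in range(-4,5) for j in range(-4,5)]
        best=max(G,key=score)
    return best,score(best)
E
python3 - <<'E'
from h import *
np.set_printoptions(precision=4,suppress=True)
c=cal('wrist'); im=cv2.imread('pics/w1.png')[:,:,::-1].copy()
g=atz('wrist',(318.3,172),.03,c); print(g)
p,s=fitcircle(im,'wrist',g,.023,.03,c); print(p,s,proj('wrist',[*p,.03],c))
print(dtool([*p,0.02]))
E
```

```text
[ 0.494  -0.1946  0.03  ]
[ 0.4934 -0.1946] 60.0 [317.7214 172.1287]
[-0.0334  0.4298 21.9285]
```

Call:
servo_tool(increments=[[0, 0.4, 3, 0, 0, 0, -0.4], [0, 0, 4.5, 0, 0, 0, -0.4], [0, 0, 4.5, 0, 0, 0, -0.4], [0, 0, 4, 0, 0, 0, -0.4], [0, 0, 2, 0, 0, 0, -0.4]])

```text
clock: 3.15
position: [0.4911, -0.193, 0.056]
ee_rot: [-0.003, 0.781, 0.624, -0.001]
contact_force: [0.1, 0.4, -0.0]
width: 0.0601
gripper_force: 0.0
```

Call:
servo_tool(increments=[[0, 0, 2, 0, 0, 0, -0.4], [0, 0, 1.5, 0, 0, 0, -0.4], [0, 0, 1, 0, 0, 0, -0.4], [0, 0, 0.4, 0, 0, 0, -0.4], [0, 0, 0, 0, 0, 0, -0.4]])

```text
clock: 3.65
position: [0.4933, -0.1942, 0.0102]
ee_rot: [-0.0, 0.781, 0.624, -0.0]
contact_force: [0.3, 0.4, 0.5]
width: 0.0597
gripper_force: 0.0
```

Call:
servo_tool(increments=[[0, 0, 0, 0, 0, 0, -0.1], [0, 0, 0, 0, 0, 0, 0.1], [0, 0, 0, 0, 0, 0, 0.3], [0, 0, 0, 0, 0, 0, 1], [0, 0, 0, 0, 0, 0, 1]], squeeze=50)

```text
clock: 4.15
position: [0.4938, -0.1944, 0.0114]
ee_rot: [0.001, 0.781, 0.624, 0.0]
contact_force: [-1.2, 0.5, 6.6]
width: 0.0445
gripper_force: 51.6
```

Call:
servo_tool(increments=[[0, 0, -1, 0, 0, 0, 1], [0, 0, -3, 0, 0, 0, 1], [0, 0, -4, 0, 0, 0, 1], [0, 0, -4, 0, 0, 0, 1], [3, -0.8, 0, 0, 0, 0, 1]])

```text
clock: 4.65
position: [0.4971, -0.1676, 0.1365]
ee_rot: [0.007, 0.782, 0.623, 0.003]
contact_force: [1.5, 0.8, -0.5]
width: 0.0443
gripper_force: 51.6
```

Call:
servo_tool(increments=[[4, -1.1, 0, 0, 0, 0, 1], [4, -1.1, 0, 0, 0, 0, 1], [4, -1.1, 0, 0, 0, 0, 1], [3.5, -1, 0, 0, 0, 0, 1], [0.4, -0.1, 0, 0, 0, 0, 1]])

```text
clock: 5.15
position: [0.4829, 0.0054, 0.1306]
ee_rot: [-0.001, 0.78, 0.626, 0.0]
contact_force: [0.1, -0.4, -0.5]
width: 0.0447
gripper_force: 51.5
```

Call:
servo_tool(increments=[[0, 0, 0, 0, 0, 0, 1], [0, 0, 0, 0, 0, 0, 1], [0, 0, 0, 0, 0, 0, 1], [0, 0, 0, 0, 0, 0, 1], [0, 0, 0, 0, 0, 0, 1]])

```text
clock: 5.65
position: [0.4843, 0.0009, 0.1302]
ee_rot: [0.0, 0.782, 0.624, -0.0]
contact_force: [0.3, -0.9, -1.2]
width: 0.0443
gripper_force: 51.5
```

Run:
```python
from h import *
np.set_printoptions(precision=4,suppress=True)
s,R=pose(); c=cal('wrist'); im=save('wrist','w2'); import pickle; pickle.dump((s,R,c),open('w2.pkl','wb'))
print(s['clock'],s['position'],s['width'],s['gripper_force'],R)
zs={'shaft_seat':.022,'lever':.064,'lever_pivot':.037,'nose':.037}
for l in('cup','shaft_seat','nose','lever','lever_pivot','fixture'):
    for r in finder.tip_of(l,'wrist')[:2]: print(l,r['at'],round(r['p'],2),atz('wrist',r['at'],zs.get(l,0.12),c))
print('expected cup top',proj('wrist',s['position']+[0,0,.02],c))
```

```text
5.65 [0.4843 0.0009 0.1302] 0.04432475691715042 51.53903145343065 [[ 0.222   0.9751 -0.0001]
 [ 0.9751 -0.222  -0.0001]
 [-0.0002 -0.0001 -1.    ]]
cup [313.3, 271.9] 0.92 [0.4843 0.0002 0.12  ]
shaft_seat [315.7, 82.6] 0.82 [0.5046 0.0827 0.022 ]
nose [311.6, 29.1] 0.79 [0.5088 0.1123 0.037 ]
expected cup top [312.9679 309.9657]
```

View pics/w2.png

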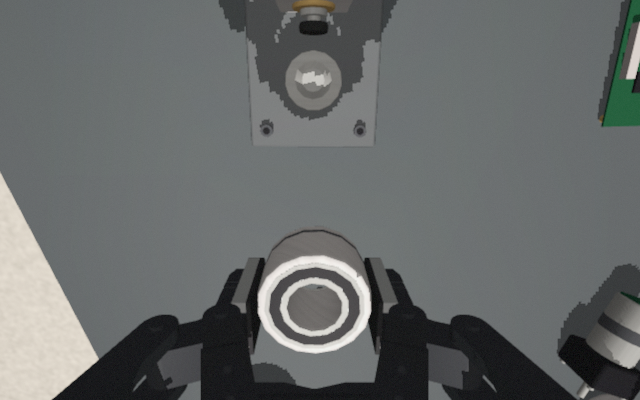

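The wrist picture shows the cup held level with its top centre near (314,303). The seat disc is at (314,81), the nose at (313,27), and the plate's end edge spans (252,147) to (376,147), square to the tool.

Run:
```python
from h import *; import pickle
np.set_printoptions(precision=4,suppress=True)
s,R,c=pickle.load(open('w2.pkl','rb')); im=cv2.imread('pics/w2.png')[:,:,::-1].copy()
W='wrist'
zt=s['position'][2]-.0114+.03
cu,sc=fitcircle(im,W,atz(W,(314,303),zt,c),.023,zt,c); print('cup',cu,sc, 'tool off mm',R.T@(np.r_[cu,zt]-s['position'])*1000)
for r0,z in((.019,.022),):
    se,sc=fitcircle(im,W,atz(W,(314,81),z,c),r0,z,c); print('seat',se,sc)
print('plate y edges mid', [R.T@(atz(W,p,.012,c)-s['position'])*100 for p in((252,147),(376,147))])
for r,col,z,p in((.023,(0,255,0),zt,cu),(.011,(255,0,0),zt,cu),(.019,(0,255,0),.022,se),(.010,(255,0,0),.064,se),(.006,(255,255,0),.068,se),(.023,(0,0,255),zt-.03,cu)):
    q=np.array([proj(W,[p[0]+r*np.cos(t),p[1]+r*np.sin(t),z],c) for t in np.linspace(0,6.28,60)])
    cv2.polylines(im,[np.round(q*16).astype(int)],True,col,1,cv2.LINE_AA,4)
a=cv2.resize(im[20:140,240:390],(600,480),interpolation=2); b=cv2.resize(im[220:370,230:400],(0,0),fx=1.176,fy=3.2)
cv2.imwrite('pics/fit2.png',np.hstack([a,b])[:,:,::-1])
print('shift of cup to seat, tool cm',R.T@np.r_[se-cu,0]*100)
```

```text
cup [0.4846 0.0009] 60.0 tool off mm [  0.0946   0.2595 -18.6   ]
seat [0.5031 0.0842] 46.592937
plate y edges mid [array([ 4.023 , -4.4545, 11.8223]), array([ 4.0159,  4.5566, 11.8217])]
shift of cup to seat, tool cm [ 8.5347 -0.0483 -0.0014]
```

View pics/fit2.png

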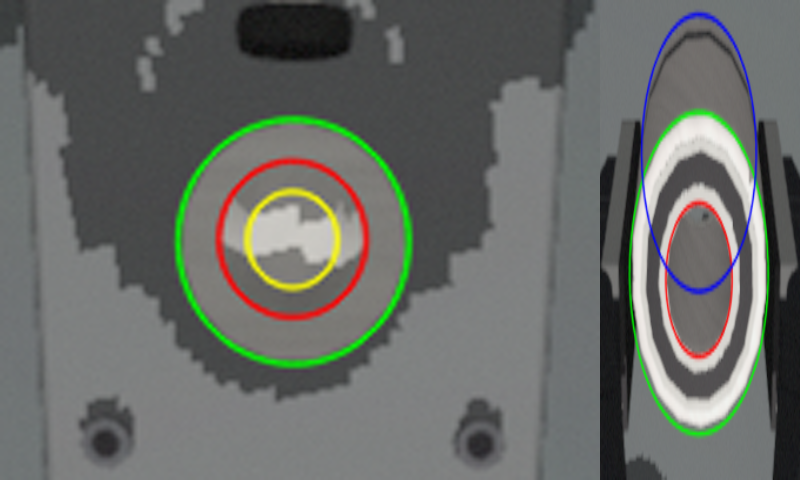

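Run:
```python
from h import *; import pickle
np.set_printoptions(precision=2,suppress=True)
s,R,c=pickle.load(open('w2.pkl','rb')); im=cv2.imread('pics/w2.png')[:,:,::-1].copy(); W='wrist'
g=im.mean(2)
for u in(290,300,314,328,340): print(u,g[222:262,u].astype(int))
cu=np.array([.4846,.0009]);zt=s['position'][2]-.0114+.03
ax=R[:,0]
for z in(zt-.03,zt-.029,zt-.028,zt-.025,zt): 
    e=np.r_[cu,z]+.023*ax; print(round(z,4),proj(W,e,c),proj(W,np.r_[cu,z]+.011*ax,c),proj(W,np.r_[cu,z]-.011*ax,c))
print(g[278:345,314].astype(int))
T=c[3]; print('cam z axis in tool',R.T@T[2,:3],'cam pos tool',R.T@(-T[:3,:3].T@T[:3,3]-s['position']))
```

```text
290 [116 117 115 116 114 115 115 116 115 113 106 105  95  62  54  86 108 107
 109 107 109 108 108 105 107 105 107 106 108 109 109 109 110 108 107 108
 114 119 165 207]
300 [116 116 115 116 115 109 106 108 103  78  54  89 107 109 109 110 110 110
 111 110 108 112 110 111 111 109 109 107 106 108 110 109 110 117 153 200
 223 228 234 236]
314 [116 115 115 112 112 112 109  91  52  62  97 110 110 110 109 111 111 111
 111 110 111 111 112 110 111 110 109 108 111 113 112 116 119 151 200 221
 226 230 233 233]
328 [114 116 116 117 115 112 108 108 103  81  54  84 108 109 109 111 112 111
 109 108 110 110 111 111 111 111 111 110 108 109 111 112 114 117 137 191
 220 225 230 235]
340 [116 117 116 115 117 117 114 116 116 116 111 109 102  78  49  83 103 104
 105 107 107 108 108 109 110 110 107 110 105 110 109 109 110 110 110 108
 110 115 130 188]
0.1188 [313.65 224.05] [313.68 248.16] [313.73 289.5 ]
0.1198 [313.65 224.89] [313.68 249.12] [313.73 290.66]
0.1208 [313.65 225.73] [313.68 250.09] [313.73 291.83]
0.1238 [313.65 228.34] [313.68 253.07] [313.72 295.41]
0.1488 [313.62 254.54] [313.65 282.94] [313.71 330.97]
[195 212 212 212 213 191 135 118 117 116 111 110 113 104 108 107 110 110
 110 111 108 107 106 104 104 105 106 108 107 106 109 108 106 108 107 109
 108 109 107 109 109 111 110 108 106 105 107 108 106 109 113 115 141 194
 217 216 217 194 131  81  79  81  81  79  82  79 131]
cam z axis in tool [-0.32  0.    0.95] cam pos tool [ 0.08  0.   -0.13]
```

Call:
servo_tool(increments=[[2.5, 0, 0, 0, 0, 0, 1], [2.5, 0, 0, 0, 0, 0, 1], [2.5, -0.05, 0, 0, 0, 0, 1], [1.03, 0, 1, 0, 0, 0, 1], [0, 0, 2.5, 0, 0, 0, 1]])

```text
clock: 6.5
position: [0.5048, 0.0862, 0.0962]
ee_rot: [0.002, 0.78, 0.625, 0.002]
contact_force: [0.6, -0.5, -1.4]
width: 0.0445
gripper_force: 51.6
```

Call:
servo_tool(increments=[[0, 0, 0.8, 0, 0, 0, 1], [0, 0, 0, 0, 0, 0, 1], [0, 0, 0, 0, 0, 0, 1], [0, 0, 0, 0, 0, 0, 1], [0, 0, 0, 0, 0, 0, 1]])

```text
clock: 7.0
position: [0.5032, 0.0847, 0.0881]
ee_rot: [0.001, 0.781, 0.624, 0.001]
contact_force: [0.2, -0.9, -1.1]
width: 0.0447
gripper_force: 51.5
```

Run:
```python
from h import *
np.set_printoptions(precision=4,suppress=True)
s,R=pose(); c=cal('wrist'); im=save('wrist','w3'); W='wrist'
print(s['clock'],s['position'],s['contact_force'],'err to seat, tool mm',R.T@(np.array([.5031,.0842,0])-s['position'])*1000)
zt=s['position'][2]-.0114+.03
cu,sc=fitcircle(im,W,s['position'],.023,zt,c); print('cup',cu,sc,R.T@np.r_[np.array([.5031,.0842])-cu,0]*1000)
for r in finder.tip_of('nose',W)[:1]+finder.tip_of('shaft_seat',W)[:1]: print(r['at'],r['p'],atz(W,r['at'],.037,c))
n=np.array([.5031,.0842,.037])+.0265*R[:,0]; print('nose pred',proj(W,n,c))
a=im[120:370,170:470].copy(); cv2.imwrite('pics/w3c.png',cv2.resize(a,(600,500))[:,:,::-1])
```

```text
7.0 [0.5032 0.0847 0.0881] [ 0.1705 -0.947  -1.0572] err to seat, tool mm [-0.5405 -0.1372 88.0764]
cup [0.5032 0.0854] 60.0 [-1.1979  0.1707 -0.    ]
[313.6, 189.8] 0.93 [0.5096 0.1115 0.037 ]
[311.9, 228.1] 0.83 [0.5035 0.0893 0.037 ]
nose pred [313.0624 192.5191]
```

View pics/w3c.png

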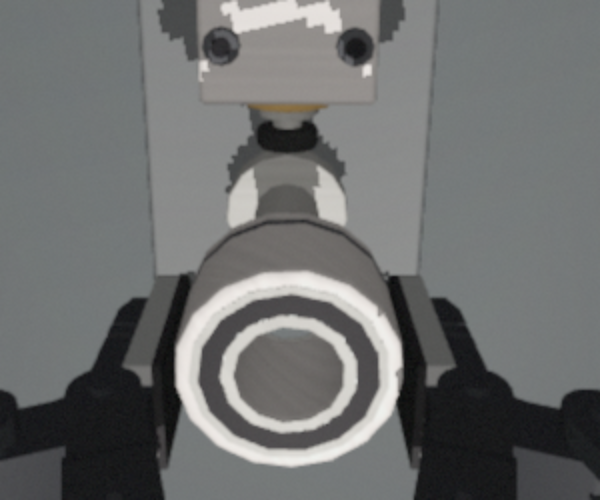

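The picture shows the cup held just short of the shaft top, in line with the nose and centred between the cheeks in y. I'll shift it back 0.5 mm and ease it on.

Call:
servo_tool(increments=[[-0.05, 0, 0.5, 0, 0, 0, 1], [0, 0, 0.3, 0, 0, 0, 1], [0, 0, 0.2, 0, 0, 0, 1], [0, 0, 0.2, 0, 0, 0, 1], [0, 0, 0.2, 0, 0, 0, 1]])

```text
clock: 7.65
position: [0.5024, 0.0845, 0.073]
ee_rot: [-0.0, 0.781, 0.624, -0.0]
contact_force: [-0.4, 0.1, -1.3]
width: 0.0444
gripper_force: 51.6
```

Call:
servo_tool(increments=[[0, 0, 0.4, 0, 0, 0, 1], [0, 0, 0.4, 0, 0, 0, 1], [0, 0, 0.4, 0, 0, 0, 1], [0, 0, 0.4, 0, 0, 0, 1], [0, 0, 0.4, 0, 0, 0, 1]])

```text
clock: 8.15
position: [0.5024, 0.0845, 0.0529]
ee_rot: [-0.0, 0.781, 0.624, -0.0]
contact_force: [-0.0, -0.2, -1.1]
width: 0.0446
gripper_force: 51.6
```

Call:
servo_tool(increments=[[0, 0, 0.4, 0, 0, 0, 1], [0, 0, 0.4, 0, 0, 0, 1], [0, 0, 0.4, 0, 0, 0, 1], [0, 0, 0.3, 0, 0, 0, 1], [0, 0, 0.2, 0, 0, 0, 1]])

```text
clock: 8.65
position: [0.5023, 0.0845, 0.0359]
ee_rot: [-0.0, 0.781, 0.624, -0.0]
contact_force: [0.1, 0.2, -1.7]
width: 0.0447
gripper_force: 51.6
```

Call:
servo_tool(increments=[[0, 0, 0.1, 0, 0, 0, 1], [0, 0, 0.1, 0, 0, 0, 1], [0, 0, 0, 0, 0, 0, 1], [0, 0, 0, 0, 0, 0, 1], [0, 0, 0, 0, 0, 0, 1]])

```text
clock: 9.15
position: [0.5025, 0.0845, 0.0344]
ee_rot: [0.0, 0.781, 0.624, 0.0]
contact_force: [0.2, -0.6, -1.8]
width: 0.0447
gripper_force: 51.6
```

Call:
servo_tool(increments=[[0, 0, 0.1, 0, 0, 0, 1], [0, 0, 0.05, 0, 0, 0, 1], [0, 0, 0.05, 0, 0, 0, 1], [0, 0, 0, 0, 0, 0, 1], [0, 0, 0, 0, 0, 0, 1]])

```text
clock: 9.65
position: [0.5026, 0.0845, 0.0334]
ee_rot: [0.0, 0.781, 0.624, 0.0]
contact_force: [-1.8, -0.7, 8.3]
width: 0.0444
gripper_force: 52.5
```

Call:
servo_tool(increments=[[0, 0, 0.05, 0, 0, 0, 0.1], [0, 0, 0, 0, 0, 0, -0.1], [0, 0, 0, 0, 0, 0, -0.2], [0, 0, 0, 0, 0, 0, -0.4], [0, 0, 0, 0, 0, 0, -0.4]])

```text
clock: 10.15
position: [0.5024, 0.0845, 0.0316]
ee_rot: [0.0, 0.781, 0.624, -0.0]
contact_force: [0.0, 0.0, 0.1]
width: 0.0599
gripper_force: 0.0
```

Call:
servo_tool(increments=[[0, 0, 0, 0, 0, 0, -0.4], [0, 0, -1, 0, 0, 0, -0.4], [0, 0, -3, 0, 0, 0, -0.4], [0, 0, -4, 0, 0, 0, -0.4], [0, 0, -4, 0, 0, 0, -0.4]])

```text
clock: 10.65
position: [0.502, 0.0845, 0.1534]
ee_rot: [-0.0, 0.781, 0.624, -0.0]
contact_force: [1.5, -0.1, -0.8]
width: 0.0599
gripper_force: 0.0
```

Call:
servo_tool(increments=[[0, 0, -4, 0, 0, 0, -0.4], [3, 0, 0, 0, 0, 0, -0.4], [3, 0, 0, 0, 0, 0, -0.4], [0, 0, 0, 0, 0, 0, -0.4], [0, 0, 0, 0, 0, 0, -0.4]])

```text
clock: 11.15
position: [0.5154, 0.1432, 0.1921]
ee_rot: [0.0, 0.781, 0.625, -0.0]
contact_force: [0.3, 0.1, 0.3]
width: 0.0597
gripper_force: 0.0
```

Run:
```python
from h import *
np.set_printoptions(precision=4,suppress=True)
s,R=pose(); c=cal('wrist'); im=save('wrist','w4'); W='wrist'
print(s['clock'],s['position'],s['width'],R[:,0])
zs={'shaft_seat':.022,'lever':.064,'lever_pivot':.037,'nose':.037}
for l in('cup','shaft_seat','nose','lever','lever_pivot'):
    for r in finder.tip_of(l,W)[:2]: print(l,r['at'],round(r['p'],2),atz(W,r['at'],zs.get(l,0.022),c))
for r in finder.silhouettes('lever',W)[:2]: print(r['box'],r['p'])
cu,sc=fitcircle(im,W,[.5031,.0842],.023,.052,c); print('cup',cu,sc)
for z in (.052,.055): print(proj(W,[.5031,.0842,z],c))
```

```text
11.15 [0.5154 0.1432 0.1921] 0.05967513240662754 [ 0.2191  0.9757 -0.0007]
cup [313.0, 245.1] 0.64 [0.5011 0.0818 0.022 ]
cup [323.8, 382.9] 0.56 [ 0.4755 -0.086   0.022 ]
shaft_seat [313.3, 243.6] 0.6 [0.5017 0.0833 0.022 ]
nose [315.3, 217.1] 0.7 [0.5107 0.1151 0.037 ]
lever_pivot [318.7, 130.3] 0.97 [0.5301 0.1888 0.037 ]
[316.2, 54.5, 30.8, 109.1] 0.96
cup [0.5034 0.0848] 60.0
[314.5739 257.0596]
[314.5816 258.6665]
```

View pics/w4.png

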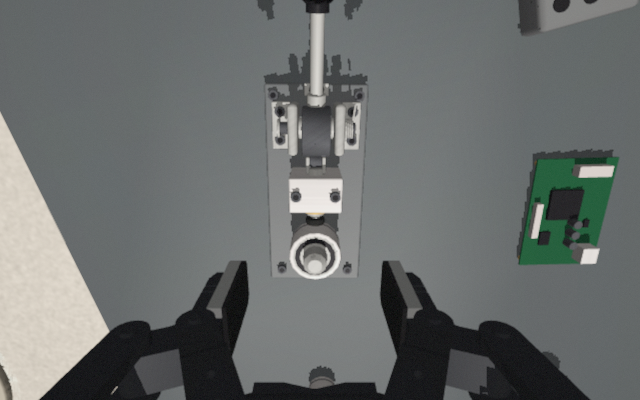

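The picture shows the cup down round the shaft at (314,257), the cam at (317,130) and the rod running up along column 317. The fingers are clear. I'll move along for a view of the ball.

Call:
servo_tool(increments=[[3, 0, 0, 0, 0, 0, -0.4], [3.5, 0.1, 0, 0, 0, 0, -0.4], [0, 0, 0, 0, 0, 0.5, -0.4], [0, 0, 0, 0, 0, 0, -0.4], [0, 0, 0, 0, 0, 0, -0.4]])

```text
clock: 12.0
position: [0.5306, 0.2053, 0.1916]
ee_rot: [0.0, 0.784, 0.621, -0.001]
contact_force: [-0.8, 0.4, -0.0]
width: 0.0597
gripper_force: 0.0
```

Run:
```python
from h import *
np.set_printoptions(precision=4,suppress=True)
s,R=pose(); c=cal('wrist'); im=save('wrist','w5'); W='wrist'
print(s['clock'],s['position'],R[:,0])
for r in finder.tip_of('lever',W)[:2]: 
    p=atz(W,r['at'],.0637,c); print(r['at'],r['p'],p,dtool(p),np.hypot(*(p[:2]-[.5031,.0842])),np.degrees(np.arctan2(*(p[:2]-[.5031,.0842])[::-1])))
for r in finder.tip_of('lever_pivot',W)[:1]:
    p=atz(W,r['at'],.037,c); print(r['at'],p,np.hypot(*(p[:2]-[.5031,.0842])),np.degrees(np.arctan2(*(p[:2]-[.5031,.0842])[::-1])))
g=im.mean(2)
# dark ball blob
y0=int(proj(W,[.5509,.285,.064],c)[1]); x0=int(proj(W,[.5509,.285,.064],c)[0]); print('pred',x0,y0)
roi=g[max(0,y0-35):y0+35,x0-35:x0+35]; m=(roi<45).astype(np.uint8)
n,_,st,ce=cv2.connectedComponentsWithStats(m)
for i in range(1,n):
    if st[i,4]>60: print(st[i],ce[i]+[x0-35,max(0,y0-35)],atz(W,ce[i]+[x0-35,max(0,y0-35)],.0637,c))
cv2.imwrite('pics/w5c.png',cv2.resize(im[0:240,200:440],(600,600))[:,:,::-1])
```

```text
12.0 [0.5306 0.2053 0.1916] [ 0.2293  0.9734 -0.0011]
[311.1, 87.5] 0.83 [0.5476 0.2846 0.0637] [ 8.1275 -0.1767 12.7967] 0.2053165228725083 77.48830645704979
[312.6, 299.6] 0.25 [0.5078 0.1126 0.0637] [-9.5312 -0.0936 12.8088] 0.028777675166738577 80.64260557177244
[313.6, 203.7] [0.527 0.19  0.037] 0.10849307063610265 77.282121317172
pred 315 85
[  16   16   38   45 1089] [314.2066  86.0799] [0.55   0.2851 0.0637]
```

View pics/w5c.png

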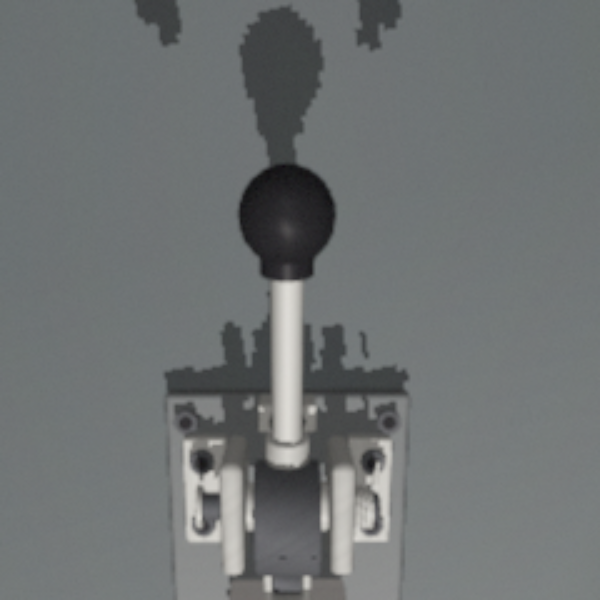

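The crop shows the ball centre at about (315,85) in the full frame, the rod straight down column 315, and the cam and cheeks below. The ball is therefore at (0.550,0.2855), 207 mm from the shaft (206 expected), at 76.8°. The tool yaw is 76.75°.

Call:
servo_tool(increments=[[4, 0, 0, 0, 0, 0, -0.3], [4.25, 0.05, 0, 0, 0, 0, -0.3], [0, 0, 4, 0, 0, 0, -0.3], [0, 0, 4, 0, 0, 0, -0.3], [0, 0, 3, 0, 0, 0, -0.3]], squeeze=30)

```text
clock: 12.65
position: [0.5494, 0.2858, 0.0797]
ee_rot: [-0.0, 0.784, 0.621, -0.001]
contact_force: [-0.5, 0.3, -0.7]
width: 0.0552
gripper_force: 0.0
```

Call:
servo_tool(increments=[[0, 0, 2, 0, 0, 0, -0.3], [0, 0, 0.95, 0, 0, 0, -0.3], [0, 0, 0, 0, 0, 0, -0.3], [0, 0, 0, 0, 0, 0, -0.3], [0, 0, 0, 0, 0, 0, -0.3]])

```text
clock: 13.15
position: [0.5515, 0.2867, 0.0539]
ee_rot: [0.001, 0.784, 0.621, 0.001]
contact_force: [0.6, 0.4, 0.5]
width: 0.0554
gripper_force: 0.0
```

Run:
```python
from h import *
np.set_printoptions(precision=4,suppress=True)
print(dtool([.5502,.2855,.052])); s,R=pose(); print(s['position'],R[:,0],R[:,2])
```

```text
[-0.1453 -0.103   0.187 ]
[0.5515 0.2867 0.0539] [0.2292 0.9734 0.0017] [ 0.0029  0.001  -1.    ]
```

Call:
servo_tool(increments=[[-0.15, -0.1, 0.15, 0, 0, 0, -0.2], [0, 0, 0, 0, 0, 0, 0.2], [0, 0, 0, 0, 0, 0, 0.4], [0, 0, 0, 0, 0, 0, 1], [0, 0, 0, 0, 0, 0, 1]], squeeze=30)

```text
clock: 13.65
position: [0.5494, 0.2852, 0.0512]
ee_rot: [0.0, 0.784, 0.621, 0.0]
contact_force: [-0.2, -0.5, 2.8]
width: 0.0263
gripper_force: 29.4
```

Run:
```python
from h import *
np.set_printoptions(precision=4,suppress=True)
s,R=pose(); print(s['clock'],s['position'],s['contact_force'],s['width'],s['gripper_force'],R[:,0],R[:,2])
a=np.radians(np.linspace(15.5,90,16)); P=np.c_[np.cos(a),-np.sin(a)]*10; print(np.diff(P,axis=0))
```

```text
13.65 [0.5494 0.2852 0.0512] [-0.2073 -0.4624  2.8023] 0.02626048654560586 29.38201993703842 [0.229  0.9734 0.0002] [ 0.001  0.    -1.   ]
[[-0.2675 -0.8242]
 [-0.3379 -0.798 ]
 [-0.4057 -0.7657]
 [-0.4705 -0.7277]
 [-0.5317 -0.6843]
 [-0.589  -0.6357]
 [-0.6418 -0.5823]
 [-0.6898 -0.5245]
 [-0.7326 -0.4628]
 [-0.7699 -0.3977]
 [-0.8015 -0.3295]
 [-0.827  -0.2589]
 [-0.8463 -0.1863]
 [-0.8593 -0.1124]
 [-0.8658 -0.0375]]
```

Call:
servo_tool(increments=[[-0.27, 0, -0.82, 0, 0, 0, 1], [-0.34, 0, -0.8, 0, 0, 0, 1], [-0.41, 0, -0.77, 0, 0, 0, 1], [-0.47, 0, -0.73, 0, 0, 0, 1], [-0.53, 0, -0.68, 0, 0, 0, 1]])

```text
clock: 14.15
position: [0.5447, 0.2651, 0.0895]
ee_rot: [0.0, 0.784, 0.621, 0.0]
contact_force: [3.6, 0.1, -3.3]
width: 0.0261
gripper_force: 29.7
```

Call:
servo_tool(increments=[[-0.59, 0, -0.64, 0, 0, 0, 1], [-0.64, 0, -0.58, 0, 0, 0, 1], [-0.69, 0, -0.52, 0, 0, 0, 1], [-0.73, 0, -0.46, 0, 0, 0, 1], [-0.77, 0, -0.4, 0, 0, 0, 1]])

```text
clock: 14.65
position: [0.537, 0.2321, 0.1155]
ee_rot: [0.0, 0.784, 0.621, 0.001]
contact_force: [5.1, 1.4, -1.7]
width: 0.026
gripper_force: 29.7
```

Call:
servo_tool(increments=[[-0.8, 0, -0.33, 0, 0, 0, 1], [-0.83, 0, -0.26, 0, 0, 0, 1], [-0.85, 0, -0.19, 0, 0, 0, 1], [-0.86, 0, -0.11, 0, 0, 0, 1], [-0.86, 0, -0.04, 0, 0, 0, 1]])

```text
clock: 15.15
position: [0.5274, 0.191, 0.125]
ee_rot: [0.0, 0.784, 0.621, 0.001]
contact_force: [3.8, 3.0, 2.2]
width: 0.0261
gripper_force: 30.0
```

Call:
servo_tool(increments=[[0, 0, 0, 0, 0, 0, 1], [0, 0, 0, 0, 0, 0, 1], [0, 0, 0, 0, 0, 0, 1], [0, 0, 0, 0, 0, 0, 1], [0, 0, 0, 0, 0, 0, 1]])

```text
clock: 15.65
position: [0.5275, 0.1915, 0.1247]
ee_rot: [0.0, 0.784, 0.621, 0.001]
contact_force: [3.9, 1.8, 5.0]
width: 0.0261
gripper_force: 30.1
```

Run:
```python
from h import *
np.set_printoptions(precision=4,suppress=True)
s,R=pose(); c=cal('wrist'); im=save('wrist','w6'); b=save('side','s6'); a=save('top','t6'); W='wrist'
print(s['clock'],s['position'],s['contact_force'],s['width'],s['gripper_force'],'to expected',dtool([.5274,.191,.1245]))
for n in('side','top','wrist'):
    print(n,'pred ball',proj(n,[.5282,.1913,.137],c if n==W else None),'pivot',proj(n,[.5282,.1913,.037],c if n==W else None),'cup top',proj(n,[.5031,.0842,.052],c if n==W else None))
    for l in('lever','lever_pivot','cup'):
        for r in finder.tip_of(l,n)[:1]: print(n,l,r['at'],r['p'])
B=cv2.resize(b[150:310,200:420],(550,400),interpolation=2); A=cv2.resize(im[150:400,200:440],(240,400))
cv2.imwrite('pics/c6.png',np.hstack([B,A])[:,:,::-1])
```

```text
15.65 [0.5275 0.1915 0.1247] [3.8662 1.7757 5.038 ] 0.02610751241466602 30.11819690465927 to expected [-0.0571  0.0007  0.0147]
side pred ball [287.3355 224.2322] pivot [288.8339 261.5936] cup top [328.9855 236.4793]
side lever [282.5, 227.0] 0.77
side lever_pivot [288.1, 260.8] 0.91
side cup [336.7, 246.7] 0.88
top pred ball [253.3682 211.5124] pivot [258.1543 215.4516] cup top [291.6585 222.8935]
top lever_pivot [257.9, 217.4] 0.6
top cup [292.7, 224.3] 0.71
wrist pred ball [314.8362 298.7123] pivot [314.2332 213.677 ] cup top [314.4513 360.2181]
wrist lever [310.9, 281.8] 0.77
wrist cup [312.4, 334.3] 0.96
```

View pics/c6.png

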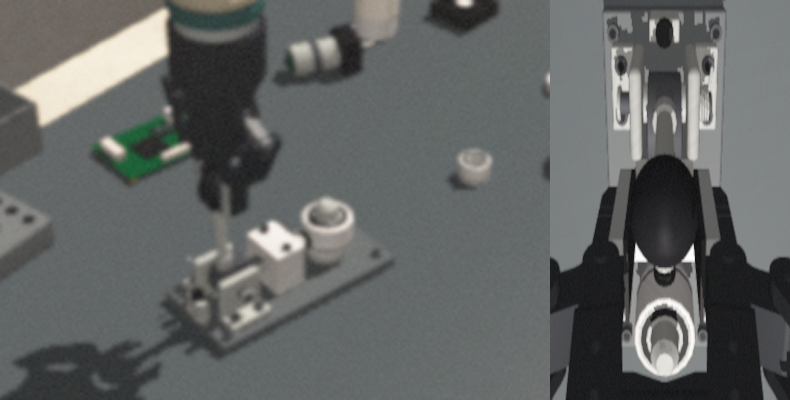

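The side view (left) shows the gripper on the lever, the rod nearly vertical and the cup down on its seat against the nose. The wrist view (right) has the ball at about (314,283), where straight up would put it at row 299. I'll check the angle by the sphere's outline.

Run:
```python
from h import *
np.set_printoptions(precision=2,suppress=True)
c=cal('wrist'); W='wrist'; im=cv2.imread('pics/w6.png'); g=im.mean(2)
f,cx,cy,T=c; O=-T[:3,:3].T@T[:3,3]; ux=np.array([.2284,.9736,0])
def outline(C,r=.014):
    d=C-O; L=np.linalg.norm(d); n=d/L; rc=r*np.sqrt(1-(r/L)**2); cc=C-n*r*r/L
    a=np.cross(n,[1,0,0]); a/=np.linalg.norm(a); b=np.cross(n,a)
    return np.array([proj(W,cc+rc*(a*np.cos(t)+b*np.sin(t)),c) for t in np.linspace(0,6.283,73)])
for deg in(78,82,84,86,88,90,92,95):
    C=np.array([.5282,.1913,.037])+.1*(ux*np.cos(np.radians(deg))+np.array([0,0,1])*np.sin(np.radians(deg)))
    q=outline(C); print(deg,'top',q[:,1].min(),'bot',q[:,1].max(),'u',q[:,0].min(),q[:,0].max())
print('col314',g[240:262,314].astype(int),g[305:330,314].astype(int)); print('row283',g[283,272:290].astype(int),g[283,338:356].astype(int))
print('row265',g[265,275:300].astype(int),g[265,330:352].astype(int))
# side: rod centre columns per row
s=cv2.imread('pics/s6.png').mean(2)
for v in range(226,256,3): print(v,s[v,280:298].astype(int),[proj('side',[.5282,.1913,z])[0].round(1) for z in(.06,.12)] if v==226 else '')
```

```text
78 top 214.83351380028665 bot 286.7287101455989 u 279.1751556529847 350.41819723887266
82 top 231.9881797875156 bot 303.9028183201343 u 279.45685438397885 350.1667682298534
84 top 240.31423662019873 bot 312.1934529224294 u 279.6415014811576 349.99428731034595
86 top 248.43605884262047 bot 320.2452328049887 u 279.85383411084246 349.79207682950386
88 top 256.3287313610305 bot 328.029884265402 u 280.0925061238515 349.5614299374691
90 top 263.9696036222083 bot 335.5215908845448 u 280.3560297961785 349.30378289647865
92 top 271.3383821022248 bot 342.6972088966046 u 280.6428006452116 349.0206946435523
95 top 281.84292301778953 bot 352.82433859963146 u 281.1128168529629 348.55201437991434
col314 [94 91 92 92 93 85 56 19 21 24 21 21 26 27 25 20 28 23 24 25 22 26] [ 67  67  66  63  59  55  52  47  49  47  46  47 136 201 223 189  61  30
  40  44  31  29  31  42  94]
row283 [94 93 94 81 41 29 28 23 25 24 25 25 31 32 32 29 29 33] [35 34 34 30 21 21 25 30 26 27 21 27 24 23 45 78 96 94]
row265 [94 95 96 93 69 22 23 24 23 17 23 24 23 21 22 22 25 20 23 24 26 27 21 23
 25] [24 23 24 15 21 23 23 21 25 23 24 22 18 20 21 22 22 23 25 67 95 94]
226 [40 32 40 33 38 40 45 51 73 92 95 82 55 39 38 35 39 38] [np.float64(288.5), np.float64(287.6)]
229 [59 39 36 30 35 29 37 46 67 92 98 81 56 44 35 36 36 40] 
232 [101  90  74  54  38  30  32  44  68  91  98  92  59  43  38  41  38  41] 
235 [ 98 101 102  98  93  97 103  97  99 103 105  93  70  49  55  68  80  88] 
238 [100 104 102 101 102 107 112 120 119 117 109 106 103 101 103 100 103 100] 
241 [ 98 102 105 100 101 103 109 116 118 118 114 105 101 104 102  99 103 102] 
244 [102 104 104 102  98 101 109 113 115 120 112 108 102 100 100 100 101 106] 
247 [102  99 102 104 101 100 108 112 117 123 136 143 135 111  99 100 102 103] 
250 [105 106 116 129 146 155 147 127 118 117 130 141 129 111  98  98 101 100] 
253 [186 187 187 175 158 137 113 109 115 129 141 141 130 108  94  93  93  95]
```

Run:
```python
from h import *
np.set_printoptions(precision=1,suppress=True)
s=cv2.imread('pics/s6.png').mean(2); c=cal('side'); P=lambda p:proj('side',p,c)
ux=np.array([.2284,.9736,0]); sh=np.array([.5031,.0842,0]); pv=np.array([.5282,.1913,0])
print('shaft',P(sh+[0,0,.068]),P(sh+[0,0,.054]),'cuptop',P(sh+[0,0,.052]),'cup L/R')
th=np.linspace(0,6.28,90); q=np.array([P(sh+[.023*np.cos(t),.023*np.sin(t),.052]) for t in th]); print(q.min(0),q.max(0))
for v in(226,228,230,232,234,236,240,244): print(v,s[v,314:348].astype(int))
for z in(.07,.08,.09,.1,.11): print(z,[P(pv+ux*(z-.037)/np.tan(np.radians(d))+[0,0,z]) for d in(85,90)])
w=cal('wrist'); uy=np.array([.9736,-.2284,0])
for n,p in(('block edge',pv-ux*.038),): print(n,[proj('wrist',p+uy*y+[0,0,.054],w) for y in(-.022,.022)],'back',[proj('wrist',pv-ux*.068+uy*y+[0,0,.054],w) for y in(-.022,.022)])
print('nose',proj('wrist',sh+ux*.0235+[0,0,.037],w),'neck bottom vert',proj('wrist',pv+ux*.008+[0,0,.1176],w))
```

```text
shaft [329.1 230.8] [329.  235.8] cuptop [329.  236.5] cup L/R
[318.7 230.2] [339.3 243. ]
226 [102 100 102 105 104 102 102 102 100 101 101 101 103 102 104 101 101 105
 103 103 101 103 103 105  99 101 102 101 103 102 104 103 101 103]
228 [106 101 101 103 100 101 100 101 102 103 103 105 106 107 114 126 127 128
 117 107 104 101 103 102 102 101 105  99 102 101 103 102 102 101]
230 [100 101 102 101 103 101 102 102 106 105 117 126 137 144 169 190 198 196
 189 173 160 146 132 115 109 102 102 101 102 102 104 101 102 103]
232 [103 102 102 101 102 105 104 119 145 165 164 148 140 139 153 173 187 195
 195 196 187 172 171 175 165 141 116 103 101 101 100 102 101 103]
234 [100 101 102 103 104 108 131 168 188 164 126 108 112 118 132 144 154 160
 160 153 148 144 133 139 166 189 171 130 105 102 102 103 104 100]
236 [100 103 102 104 106 114 150 189 189 136  91  97 102 108 113 115 120 121
 121 123 137 151 150 127 154 206 206 157 111 104 100 103  99 104]
240 [115 102 101  99 101 103 110 127 150 174 176 161 149 139 132 130 131 135
 148 157 166 178 200 213 210 190 161 133 113 104 104 103 105 102]
244 [239 233 222 202 193 175 150 104  76  88 117 135 141 145 149 151 153 153
 155 149 147 145 141 140 141 145 136 127 121 118 118 116 113 109]
0.07 [array([287.2, 250.2]), array([288.4, 249.7])]
0.08 [array([286.7, 246.7]), array([288.2, 246. ])]
0.09 [array([286.2, 243.2]), array([288.1, 242.3])]
0.1 [array([285.7, 239.5]), array([287.9, 238.5])]
0.11 [array([285.2, 235.9]), array([287.8, 234.7])]
block edge [array([281.4, 275.9]), array([347.2, 275.8])] back [array([282.8, 313.9]), array([346. , 313.8])]
nose [314.4 320.6] neck bottom vert [314.7 258.9]
```

The nose shows at row 321, which a vertical ball would hide, so the lever stands about 4.5° short. I'll nudge it on.

Call:
servo_tool(increments=[[-0.25, 0, 0, 0, 0, 0, 1], [-0.25, 0, 0, 0, 0, 0, 1], [-0.25, 0, 0, 0, 0, 0, 1], [0, 0, 0, 0, 0, 0, 1], [0, 0, 0, 0, 0, 0, 1]])

```text
clock: 16.75
position: [0.5258, 0.1843, 0.1247]
ee_rot: [0.0, 0.784, 0.621, 0.001]
contact_force: [4.1, 3.3, 4.6]
width: 0.0261
gripper_force: 29.8
```

```bash
cat > ball.py <<'E'
from h import *; import sys
np.set_printoptions(precision=4,suppress=True)
W='wrist'; s,R=pose(); c=cal(W); im=save(W,sys.argv[1]); save('side','s'+sys.argv[1]); g=im.mean(2)
T=c[3]; O=-T[:3,:3].T@T[:3,3]; ux=np.array([.2284,.9736,0]); up=np.array([0,0,1.])
def outline(C,r=.014):
    d=C-O; L=np.linalg.norm(d); n=d/L; rc=r*np.sqrt(1-(r/L)**2); cc=C-n*r*r/L
    a=np.cross(n,[1,0,0]); a/=np.linalg.norm(a); b=np.cross(n,a)
    return np.array([proj(W,cc+rc*(a*np.cos(t)+b*np.sin(t)),c) for t in np.linspace(0,6.283,73)])
print(s['clock'],s['position'],s['contact_force'],s['width'],s['gripper_force'])
for d in(82,84,86,88,90,92,94):
    q=outline(np.array([.5282,.1913,.037])+.1*(ux*np.cos(np.radians(d))+up*np.sin(np.radians(d)))); print(d,q[:,1].min().round(1),q[:,1].max().round(1))
for u in(306,314,322): print(u,g[235:275,u].astype(int),g[300:340,u].astype(int))
for l in('lever','nose'): print(l,[(r['at'],r['p']) for r in finder.tip_of(l,W)[:1]])
cv2.imwrite('pics/%sc.png'%sys.argv[1],cv2.resize(im[200:400,214:414],(600,600),interpolation=2)[:,:,::-1])
E
python3 ball.py w7
```

```text
16.75 [0.5258 0.1843 0.1247] [4.1328 3.294  4.6203] 0.02614005963215297 29.83927309513092
82 214.3 286.9
84 222.9 295.4
86 231.3 303.6
88 239.5 311.6
90 247.4 319.3
92 255.0 326.7
94 262.4 333.8
306 [91 91 93 91 92 92 91 94 93 90 93 82 49 13 15 21 23 26 26 20 22 22 27 23
 22 25 26 25 21 23 25 25 24 26 28 29 31 31 29 30] [ 52  52  52  52  50  50  50  50  47  48  47  50  48  48  46  47  37  45
  88 114 119 117 115 114 115 118 117 124 179 224 242 247 217 127 109  57
  29  23  29  51]
314 [96 97 94 95 95 96 97 95 94 90 68 19 19 22 24 21 26 20 24 25 27 24 21 22
 26 25 27 21 25 22 26 28 23 26 28 29 27 33 35 35] [ 84  85  82  77  75  71  64  62  57  54  52  52  49  48  44  46  43  40
  34  34  75 108 117 118 119 121 123 158 213 240 219 140 123 102  33  28
  27  23  65 106]
322 [90 92 88 90 90 90 90 90 92 90 91 76 42 20 21 24 19 20 19 20 25 28 24 19
 19 24 24 24 24 28 32 29 25 27 27 24 33 29 31 34] [ 58  58  57  58  56  54  53  52  49  48  48  46  47  45  47  43  40  42
  85 113 119 120 118 118 116 119 120 125 179 225 245 250 223 149 109  54
  24  29  24  44]
lever [([313.7, 279.7], 0.97)]
nose [([313.1, 312.9], 0.5)]
```

View pics/w7c.png

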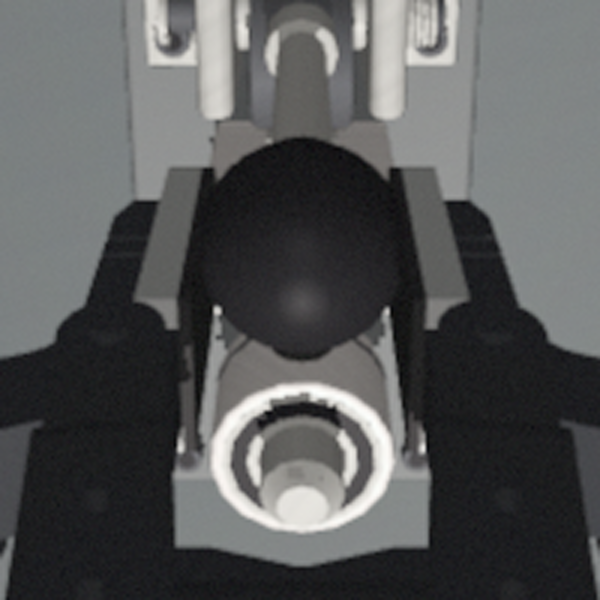

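The crop shows the ball between the pads, its outline from row 245.5 to about 319, which matches 89.5–90°. The cup sits below it with the shaft through it. As a last check I compare with the side view and the cup fit.

Run:
```python
from h import *
np.set_printoptions(precision=4,suppress=True)
for n in('s6','sw7'):
    s=cv2.imread(f'pics/{n}.png').mean(2)
    for v in(238,241,244):
        x=np.arange(280,298); w=np.clip(s[v,280:298]-104,0,None); print(n,v,(x*w).sum()/w.sum(), w.astype(int))
im=cv2.imread('pics/w7.png')[:,:,::-1].copy()
c=cal('wrist')
for z in(.052,.054): p,sc=fitcircle(im,'wrist',[.5031,.0842],.023,z,c); print(z,p,sc,np.dot(p-[.5031,.0842],[.2284,.9736])*1000)
print(manip.get_state()['clock'])
```

```text
s6 238 287.7727272727272 [ 0  0  0  0  0  3  8 16 15 13  5  2  0  0  0  0  0  0]
s6 241 288.12777777777774 [ 0  0  1  0  0  0  5 12 14 14 10  1  0  0  0  0  0  0]
s6 244 288.656976744186 [ 0  0  0  0  0  0  5  9 11 16  8  4  0  0  0  0  0  2]
sw7 238 289.2605633802817 [ 0  0  0  0  0  0  0  3 10 13 12  6  1  0  0  0  0  0]
sw7 241 289.3786982248521 [ 0  0  0  0  0  0  0  4 11 16 14  7  2  0  0  0  0  0]
sw7 244 290.5103092783505 [ 0  0  0  0  0  0  0  0  9 11 14 14  9  2  0  0  0  3]
0.052 [0.5028 0.0832] 60.0 -1.0421199999999935
0.054 [0.5031 0.0852] 59.876053 0.9736000000000009
16.95
```

```bash
python3 -c "
from rig import manip
s=manip.get_state();print(s['contact_force'],s['gripper_force']);print(manip.sign_off())"
```

```text
[2.97897725 1.7283099  7.44862677] 29.842450618743896
the job is handed in; nothing more can be done
None
```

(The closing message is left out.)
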